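Line up the axle's castle nut with its cross hole

ROBOT

A 6-joint arm with a two-finger parallel gripper is mounted at the origin on the work surface. World frame = base frame: x ahead of the robot, y to its left, z up, the work surface at z = 0. Lengths are in m, angles in rad, forces in N, time in s.
With the tool pointing down it reaches from about 0.375 to 0.975 m from the base axis. Payload 3.8 kg.
Tool frame: the origin (TCP) lies midway between the tips of the shut fingers; the grasp point (between the pads) lies 19 mm behind it (bot.grip_point_offset is the z of the grasp point in the tool frame, in m); z points along the fingers, y is the line along which they close (so a half turn about z gives the same grasp; the last joint's range is limited). The gripper opens to 85 mm and grips with 20 to 120 N. Pads are 22 mm wide; open, the fingers measure 114 mm over their backs; the gripper's body (76 mm by 85 mm) begins 54 mm behind the grasp point. The pads swing forward as they close: fully open they stand 13 mm farther back than shut.
Start: joints at [-1.19, 0.264, 1.604, -0, 1.274, -0.037], TCP at [0.274, -0.617, 0.231] pointing down, gripper open.
Joint ranges: [-2.63, 2.63], [-0.94, 2.18], [0.31, 2.57], [-1.31, 4.45], [0, 2.66], [-2.55, 2.55]. Speed limits (rad/s): [2.57, 2.57, 3.14, 3.14, 3.14, 3.14].

INTERFACE

Orientations are given as a rotation vector (axis times angle).
In Python, from workcell import sensors, optics, order, bot gives the robot as it stands.
- The arm moves only by the tool play_rows, never from a script. Its argument "commands" is a list of rows, each a list of 6 numbers: the shift along the tool's x, y, z in cm, then the turn, a rotation vector about the tool's x, y, z in rad. In form: [[dx, dy, dz, wx, wy, wz], ...]. A call has 1 to 5 rows; each row shifts and turns the commanded pose from where the row before left it, along the tool's axes as they then stand; what a row does not reach is not made up. A row lasts 1/12 s, in which the tool goes at most 41.7 mm and 7.16 degrees, less where a joint would pass 70% of its speed; a pose out of reach is approached as far as the arm can. A call with a gripper value outside its range is refused whole. "grip" is the closure, from 0 (fully open) to 1 (shut), set as the call begins (left out, the last holds). The fingers move at their own pace and stop on an object; "force" is the grip in N (left out, the last holds). Time passes only in rows, so rows that do not move let the fingers close. It gives the time, the measured TCP pose, the force, the opening and the grip force at its end, in the units of the state.
- sensors.read_state(): the state, without advancing time (a new reading comes with each control period).
- optics.read_camera(name): name is "scene" or "top"; returns the picture (400x640x3 uint8, red, green, blue); there is no depth.
- optics.camera_info(name): a dict with "mtx" (3x3 intrinsics, pixels), "R" (3x3) and "t" (3): a world point X has camera coordinates R X + t. Camera axes: x right, y down, z forward; pixel columns grow to the right and rows downward; lengths in m; the calibration is good to about 2 mm. A picture is of the moment at which its call begins. camera_info takes no time and is no camera call.
- order.finish_job(): hands the job in; it is judged then, once.
The state is a dict: "time": time; "q": joint angles; "joint_vel": joint speeds; "joint_torque": joint torques, N m; "tool_pos": TCP position; "tcp_rot": TCP orientation; "wrist_force": force on the tool from outside, world axes, zero at the start; "torque": the same for the moment, N m; "width": opening from 0.0 (shut) to 1.0 (fully open); "grip_force": force on a finger pad.
Only numpy, scipy, OpenCV 4.12 (cv2) and the standard library are available. Lean on these libraries where they do the work, as an engineer would, in place of code of your own. Each camera call takes 0.05 s, during which the arm holds its last target. There are 200 camera calls.

TASK

On one of the three wheel hubs on the bench the slotted castle nut has no split pin yet. Turn that nut clockwise, the tightening way seen from above, just to the next slot that lines up with the axle's cross hole (the groove across the axle's end shows the hole's direction), so that a split pin could be pushed straight through; then let go. Leave the plain hex nut on its hub as it is.

Things in the scene. Friction and masses are not known exactly. Their poses are not given: they have to be found in the camera images.
- castle_nut_mid (a point): Dark steel castle nut without a pin, on an upright axle. Point: on its axis, half-way up the hexagon (46 mm across flats, 24 mm high). Above: crown 10 mm high, 43 mm wide, with six 9 mm slots, one over each flat; the 30 mm axle ends 8 mm above it. Below: sleeve 40 mm wide, 22 mm high, on a 100 mm flange with 5 mm bolt heads. Turns with it: z up, x square to a flat and along its slot.
- cross_hole (a point): Centre of the 4 mm cross hole in that axle, at mid-height of the nut's crown, 17 mm above castle_nut_mid. x axis: along the hole (horizontal); z up. It does not turn. A dark groove 4 mm wide across the axle's end runs parallel to the hole. The hub is fixed to the bench.
- castle_nut (a joint): Angle of the castle nut in rad, growing clockwise seen from above: 0 when the next slot lines up exactly with the cross hole; it starts between -0.78 and -0.35. Slots repeat every 1.047 rad. The nut is stiff to turn (about 0.15 N m), stays where it is left, does not rise or sink, and has no stop at the slot.
- plain_nut (a joint): Angle in rad of the plain hex nut (46 mm across flats, no slots) on another of the hubs, which is to be left alone; 0 at the start. The third hub has a castle nut already locked by a split pin.
Not all that is in view belongs to the job. What is shaped like the part that bears castle_nut_mid but blue, green or red is not meant.

How it is judged:
At the end, for the whole second after the job is handed in: The castle nut is at rest with the next slot lined up with the cross hole to within 0.18 rad (10 degrees), neither short of it nor turned on to a later slot nor back to the one before (value of joint castle_nut between -0.18 and 0.18 rad and velocity of joint castle_nut between -0.05 and 0.05 rad/s); the robot touches nothing.
It fails at once if the plain hex nut is turned by more than 0.12 rad (value of joint plain_nut above 0.12 rad or value of joint plain_nut below -0.12 rad).
It fails at once if the castle nut is turned back to the slot before, or past the next slot by more than 0.4 rad (value of joint castle_nut below -1 rad or value of joint castle_nut above 0.4 rad).
It also fails if it takes over 32 s, if anything falls off the work surface, if the arm or the gripper's body presses on something with over 40 N, if the wrist force passes 120 N, or if a joint passes its speed limit or range.

## Working session

There is one attempt and no reset: what is moved stays moved. The work goes in short steps, Python scripts to look and compute and a tool call to move; the robot and the scene stay as the last step left them, time stands still between calls to the robot, and variables do not carry over. Pictures are saved under pics/ and viewed, at most 10 in all, crops included, and the job is handed in when it is done.

Besides the shell and the picture viewer there is one more tool, called after "Call:" as name([rows], argument=value, ...), one row to a line, values as JSON. play_rows: Moves the arm, as the interface text tells. Its arguments: {"type":"object","properties":{"commands":{"type":"array","items":{"type":"array","items":{"type":"number"}}},"grip":{"type":"number"},"force":{"type":"number"}},"required":["commands"]}

```bash
mkdir -p pics; python3 - <<'E'
from workcell import sensors, optics, bot
import cv2, numpy as np
for n in ("scene","top"):
    im=optics.read_camera(n); cv2.imwrite(f"pics/{n}0.png",im[:,:,::-1])
    i=optics.camera_info(n); R,t=np.array(i["R"]),np.array(i["t"]); print(n,np.round(i["mtx"],1).tolist(),"C",np.round(-R.T@t,3),"R",np.round(R,3).tolist())
s=sensors.read_state(); print(s["time"],s["tool_pos"],s["tcp_rot"],s["width"],bot.grip_point_offset)
E
```

```text
scene [[373.9, 0.0, 315.8], [0.0, 373.9, 195.9], [0.0, 0.0, 1.0]] C [1.03  0.309 0.538] R [[-0.531, 0.848, -0.008], [0.463, 0.282, -0.841], [-0.71, -0.45, -0.542]]
top [[430.4, 0.0, 318.4], [0.0, 430.4, 200.7], [0.0, 0.0, 1.0]] C [ 0.307 -0.055  1.082] R [[0.023, -1.0, 0.008], [-0.99, -0.024, -0.142], [0.142, -0.005, -0.99]]
0.1 [ 0.27363292 -0.61629859  0.23004704] [-3.07128195e+00 -6.51147500e-01  6.00187656e-04] 0.9991117642335947 -0.0187
```

View pics/top0.png

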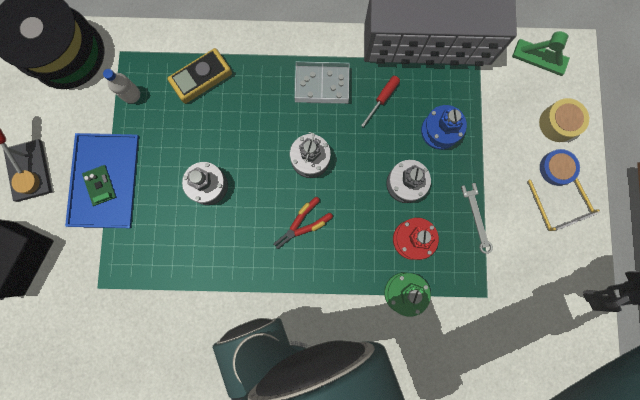

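View pics/scene0.png

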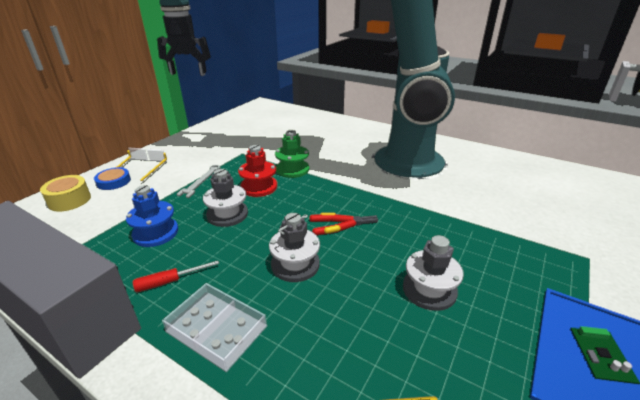

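Top view: steel hubs at (203,180), which looks plain, and at (311,153) and (410,180), both slotted. The blue, red and green ones are decoys. An enlarged crop of the two slotted hubs should show which one has no pin.

```bash
python3 - <<'E'
import cv2, numpy as np
t=cv2.imread("pics/top0.png"); s=cv2.imread("pics/scene0.png")
f=lambda im,x,y,h=25:cv2.resize(im[y-h:y+h,x-h:x+h],(400,300*4//4) if 0 else (390,290),interpolation=cv2.INTER_CUBIC)
f=lambda im,x,y,h=22:cv2.resize(im[y-h:y+h,x-h:x+h],(295,295),interpolation=cv2.INTER_CUBIC)
cv2.imwrite("pics/crops.png",np.vstack([np.hstack([f(t,311,153),f(t,411,178)]),np.hstack([f(s,294,231),f(s,223,185)])]))
E
```

```text
(no output)
```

View pics/crops.png

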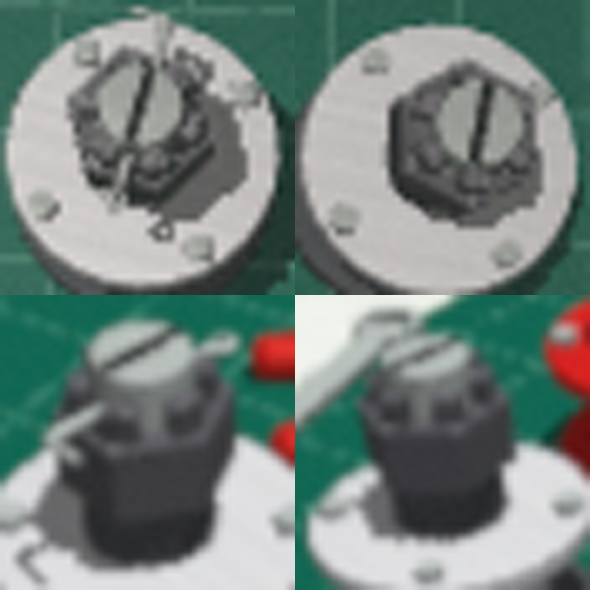

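The pinned hub is at (311,153): split-pin legs stick out of it in both views. The hub at (410,180) in top, (223,190) in scene, has a slotted steel crown and no pin, so it's the target. Next I'll triangulate the axle end and get the groove and hexagon directions.

```bash
cat > h.py <<'E'
import numpy as np
from workcell import optics
def cam(n):
    i=optics.camera_info(n); return np.array(i["mtx"]),np.array(i["R"]),np.array(i["t"])
def ray(n,p):
    K,R,t=cam(n); d=R.T@np.linalg.solve(K,[p[0],p[1],1.]); return -R.T@t,d/np.linalg.norm(d)
def plane(n,p,z):
    c,d=ray(n,p); return c+d*(z-c[2])/d[2]
def tri(p,q):
    a,u=ray("top",p); b,v=ray("scene",q)
    s=np.linalg.lstsq(np.c_[u,-v],b-a,rcond=None)[0]; A,B=a+u*s[0],b+v*s[1]; return (A+B)/2,np.linalg.norm(A-B)
def px(n,X):
    K,R,t=cam(n); c=K@(R@X+t); return c[:2]/c[2]
E
python3 - <<'E'
from h import *; import cv2
o={"top":(411-22,178-22,295),"scene":(223-22,185-22,295)}
T=lambda x,y:(389+(x-295)*44/295-.5,156+y*44/295-.5)
S=lambda x,y:(201+(x-295)*44/295-.5,163+(y-295)*44/295-.5)
P,e=tri(T(483,124),S(427,357)); print("axle end",P.round(4),"gap",e.round(4))
# flange: bright, fitted ellipse in top view
im=cv2.imread("pics/top0.png"); m=(im.min(2)>130).astype('uint8'); m[:140]=0;m[215:]=0;m[:,:380]=0;m[:,440:]=0
c=max(cv2.findContours(m,0,2)[0],key=cv2.contourArea); el=cv2.fitEllipse(cv2.convexHull(c)); print("flange ell",el)
zf=P[2]-.064
F=plane("top",el[0],zf); print("flange centre",F.round(4),"diam",[np.linalg.norm(plane("top",(el[0][0]+a,el[0][1]+b),zf)-plane("top",(el[0][0]-a,el[0][1]-b),zf)).round(4) for a,b in((el[1][1]/2,0),(0,el[1][1]/2))])
g=plane("top",T(487,84),P[2])-plane("top",T(478,161),P[2]); print("groove top deg",np.degrees(np.arctan2(g[1],g[0])),np.linalg.norm(g))
g=plane("scene",S(385,368),P[2])-plane("scene",S(470,343),P[2]); print("groove scene",np.degrees(np.arctan2(g[1],g[0])),np.linalg.norm(g))
# groove by dark pixels in the disc
G=cv2.cvtColor(im,6).astype(float); pts=[];w=[]
for v in range(160,190):
  for u in range(400,432):
    X=plane("top",(u,v),P[2])
    if np.hypot(*(X-P)[:2])<.012: pts.append(X[:2]-P[:2]); w.append(max(0,150-G[v,u]))
pts=np.array(pts);w=np.array(w);mu=(w[:,None]*pts).sum(0)/w.sum();C=((pts-mu)*w[:,None]).T@(pts-mu);ev,V=np.linalg.eigh(C);print("pca",np.degrees(np.arctan2(V[1,1],V[0,1])),ev,mu)
zh=P[2]-.018
for n,l in(("top",[T(468,62),T(535,92),T(390,105)]),("scene",[S(362,408),S(395,433),S(487,431),S(512,400)])):
  for p in l:
    d=plane(n,p,zh)-P; print(n,"vertex bearing",np.degrees(np.arctan2(d[1],d[0])).round(1),"r",np.hypot(d[0],d[1]).round(4))
for p in (T(430,160),T(473,180),T(515,162)):
    d=plane("top",p,P[2]-.013)-P; print("slot top",np.degrees(np.arctan2(d[1],d[0])).round(1),np.hypot(d[0],d[1]).round(4))
for p in (S(390,410),S(440,412),S(487,395)):
    d=plane("scene",p,P[2]-.013)-P; print("slot scene",np.degrees(np.arctan2(d[1],d[0])).round(1),np.hypot(d[0],d[1]).round(4))
E
```

```text
axle end [ 0.5104 -0.2814  0.1204] gap 0.0031
flange ell ((409.9483947753906, 179.4493408203125), (39.37560272216797, 40.92692184448242), 118.08313751220703)
flange centre [ 0.5112 -0.2816  0.0564] diam [np.float64(0.0996), np.float64(0.1012)]
groove top deg -7.076151017193811 0.027001026748470554
groove scene -23.886779513883713 0.030795280147527013
pca 168.16553210639384 [0.00381955 0.08815005] [ 2.15899293e-05 -5.16241078e-04]
top vertex bearing -1.1 r 0.0267
top vertex bearing -54.9 r 0.029
top vertex bearing 68.0 r 0.0288
scene vertex bearing -47.5 r 0.023
scene vertex bearing 12.9 r 0.0225
scene vertex bearing 81.5 r 0.0313
scene vertex bearing 123.3 r 0.0284
slot top 123.4 0.0168
slot top -177.4 0.0159
slot top -121.3 0.0178
slot scene -2.7 0.0174
slot scene 57.4 0.0176
slot scene 110.2 0.0218
```

Call:
play_rows([
  [2.35, -1.4, 0, 0, 0, 0],
  [2.35, -1.4, 0, 0, 0, 0],
  [2.35, -1.4, 0, 0, 0, 0],
  [2.35, -1.4, 0, 0, 0, 0],
  [2.35, -1.4, 0, 0, 0, 0],
], grip=0, force=60)

```text
time: 0.52
tool_pos: [0.3531, -0.5039, 0.2306]
tcp_rot: [-3.072, -0.651, 0.001]
wrist_force: [0.4, -0.1, 0.5]
width: 1.001
grip_force: 0.0
```

Call:
play_rows([
  [2.35, -1.4, 0, 0, 0, 0],
  [2.35, -1.4, 0, 0, 0, 0],
  [2.35, -1.4, 0, 0, 0, 0],
  [2.35, -1.4, 0, 0, 0, 0],
  [2.35, -1.4, 0, 0, 0, 0],
])

```text
time: 0.93
tool_pos: [0.4322, -0.3922, 0.2307]
tcp_rot: [-3.073, -0.651, 0.001]
wrist_force: [0.9, -1.0, 0.3]
width: 1.002
grip_force: 0.0
```

Call:
play_rows([
  [2.35, -1.4, 0, 0, 0, 0],
  [2.35, -1.4, 0, 0, 0, 0],
  [2.35, -1.4, 0, 0, 0, 0],
  [2.35, -1.4, 0, 0, 0, 0],
  [2.35, -1.4, 0, 0, 0, 0],
])

```text
time: 1.35
tool_pos: [0.5111, -0.2806, 0.2308]
tcp_rot: [-3.073, -0.651, 0.001]
wrist_force: [-0.9, 0.6, 0.2]
width: 1.002
grip_force: 0.0
```

Call:
play_rows([
  [0, 0, 0, 0, 0, -0.11],
  [0, 0, 0, 0, 0, -0.11],
  [0, 0, 0, 0, 0, -0.11],
  [0, 0, 0, 0, 0, -0.11],
  [0, 0, 0, 0, 0, -0.11],
])

```text
time: 1.77
tool_pos: [0.5106, -0.2815, 0.2306]
tcp_rot: [-2.776, -1.469, 0.001]
wrist_force: [0.3, -0.3, -0.1]
width: 0.998
grip_force: 0.0
```

Call:
play_rows([
  [0, 0, 0, 0, 0, -0.11],
  [0, 0, 0, 0, 0, 0],
  [0, 0, 0, 0, 0, 0],
])

```text
time: 2.02
tool_pos: [0.5106, -0.2818, 0.2308]
tcp_rot: [-2.698, -1.608, 0.001]
wrist_force: [-0.2, -0.1, 0.0]
width: 0.999
grip_force: 0.0
```

Call:
play_rows([
  [0, 0, 2.5, 0, 0, 0],
  [0, 0, 2.5, 0, 0, 0],
  [0, 0, 2.5, 0, 0, 0],
  [0, 0, 0.5, 0, 0, 0],
  [0, 0, 0, 0, 0, 0],
])

```text
time: 2.43
tool_pos: [0.5089, -0.2809, 0.1486]
tcp_rot: [-2.693, -1.607, 0.004]
wrist_force: [-0.1, -0.5, -0.4]
width: 0.995
grip_force: 0.0
```

```bash
python3 - <<'E'
from workcell import optics
import cv2, numpy as np
t=optics.read_camera("top")[:,:,::-1]; s=optics.read_camera("scene")[:,:,::-1]
f=lambda im,x,y,h=40:cv2.resize(im[y-h:y+h,x-h:x+h],(400,400),interpolation=cv2.INTER_CUBIC)
cv2.imwrite("pics/hover.png",np.hstack([f(t,411,178),f(s,223,180)]))
E
```

```text
(no output)
```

View pics/hover.png

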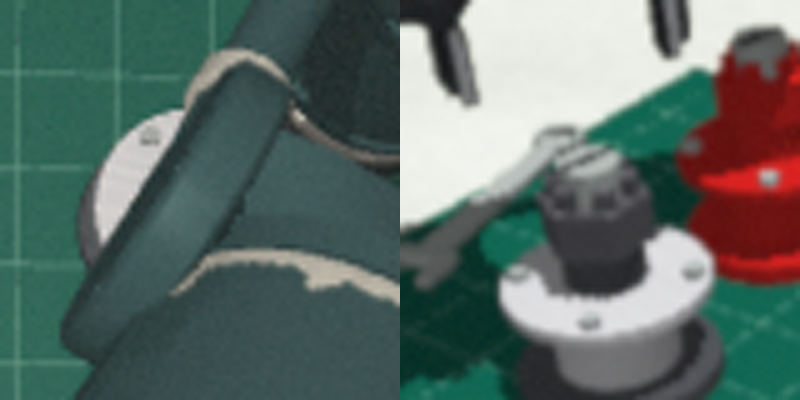

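The scene crop shows the open fingertips at about (470,100) and (670,50), straddling the axle end at (588,160). The midpoint fits allowing for perspective. The groove is visible and the tips are clear of everything, so I'll descend.

Call:
play_rows([
  [0, 0, 1.6, 0, 0, 0],
  [0, 0, 1.6, 0, 0, 0],
  [0, 0, 1.6, 0, 0, 0],
  [0, 0, 1.6, 0, 0, 0],
  [0, 0, 1.6, 0, 0, 0],
])

```text
time: 2.95
tool_pos: [0.5128, -0.2832, 0.0734]
tcp_rot: [2.693, 1.609, 0.004]
wrist_force: [0.6, 0.2, -0.6]
width: 1.005
grip_force: 0.0
```

Call:
play_rows([
  [0, 0, 0, 0, 0, 0],
  [0, 0, 0, 0, 0, 0],
])

```text
time: 3.12
tool_pos: [0.5114, -0.2823, 0.0723]
tcp_rot: [2.696, 1.611, 0.001]
wrist_force: [0.5, 0.5, -0.9]
width: 1.003
grip_force: 0.0
```

Call:
play_rows([
  [0, 0, 0, 0, 0, 0],
  [0, 0, 0, 0, 0, 0],
  [0, 0, 0, 0, 0, 0],
  [0, 0, 0, 0, 0, 0],
  [0, 0, 0, 0, 0, 0],
], grip=1, force=60)

```text
time: 3.53
tool_pos: [0.5092, -0.2811, 0.0729]
tcp_rot: [-2.694, -1.61, 0.003]
wrist_force: [-6.9, 3.7, 10.5]
width: 0.521
grip_force: 63.7
```

Call:
play_rows([
  [0, 0, 0, 0, 0, 0],
  [0, 0, 0, 0, 0, 0],
  [0, 0, 0, 0, 0, 0],
  [0, 0, 0, 0, 0, 0],
  [0, 0, 0, 0, 0, 0],
])

```text
time: 3.95
tool_pos: [0.5092, -0.2811, 0.0729]
tcp_rot: [-2.694, -1.61, 0.003]
wrist_force: [-7.8, 3.0, 9.4]
width: 0.527
grip_force: 63.6
```

```bash
python3 - <<'E'
from h import *; import cv2
P=np.array([.5106,-.2816,.1204])
for n in("top","scene"):
  im=cv2.imread(f"pics/{n}0.png"); G=cv2.cvtColor(im,6).astype(float)
  c=px(n,P).round().astype(int); print(n,px(n,P)); print(G[c[1]-8:c[1]+9,c[0]-8:c[0]+9].astype(int))
  pts=[]
  R=range(-4,5) 
  for k in R:
    line=[(c[0]+j,c[1]+k) for j in range(-3,4)] if n=="top" else [(c[0]+k,c[1]+j) for j in range(-3,4)]
    w=np.array([G[v,u] for u,v in line]); w=np.clip(np.percentile(w,75)-w-15,0,None)
    if w.sum()>20: pts.append((np.array(line)*w[:,None]).sum(0)/w.sum())
  X=np.array([plane(n,p,P[2])[:2] for p in pts]); vx,vy,_,_=cv2.fitLine(X.astype('float32'),cv2.DIST_HUBER,0,.001,.001).ravel(); print(np.degrees(np.arctan2(vy,vx)),len(pts))
E
```

```text
top [416.07313664 174.35275702]
[[190 188 185 143  98  97  89  90 114 132 166 186 185 184 185 181 171]
 [181 142 112  98  75  71  97 110 105  95 109 136 169 185 184 182 182]
 [110  99  88  86  67  69 122 153 142  63  81 103 109 134 167 180 141]
 [ 87  88  90  90 126 145 149 150 119  39  77 143 123  89 117 131 149]
 [ 99 107 104 101 153 154 156 151 112  47  95 151 144 125 104  95 120]
 [106 108 103 149 152 155 152 147  91  57 118 149 151 145 120 109 111]
 [100 107 112 154 152 154 153 145  63  56 125 152 153 150 127  99 119]
 [ 60  84 135 153 155 152 154 145  60  67 147 152 151 151 144  70 109]
 [ 86  89 138 158 156 154 155 147  45  80 153 155 153 156 151  94 107]
 [ 97  89 121 155 156 154 152 122  39  81 155 154 158 156 148  91 105]
 [ 90  85  99 157 158 158 151  91  56 122 156 156 155 151 127  87 107]
 [ 95  94 102 141 158 158 152  66  59 126 156 155 154 147  88  93 106]
 [ 94 112  99 102 145 160 152  59  68 152 155 156 152 111 102  89  86]
 [ 78 101  95  76  92 126 145  44  81 158 157 150 105 102 107 100  69]
 [ 56  90  83  66  80  87  91  93  72 107 104  88  58  74  97  86  94]
 [ 
[... 707 characters left out ...]
78 178 158 135 108 111 141 158 177 184 157 113]
 [165 131 118 160 165 150 136 121 108 134 157 175 185 186 180 145  98]
 [125  99  99 127 119 113 140 156 161 175 184 185 186 175 156 121  89]
 [ 90  88  84  92 102 122 161 178 181 180 176 169 157 143 126 112 104]
 [ 87  86  81  84 100 115 134 140 146 147 145 131 123 120 116 107  94]
 [ 83  77  73  81  90 100 105 104 112 119 121 115 117 117 114  98  75]
 [ 74  66  69  87  94  95  95 101 109 114 111 111 116 110 102  93  69]
 [ 73  63  70  85  88  86  80  97 111 113 102  95  96  93  83  93  75]
 [ 82  77  70  68  68  67  63  92 108 112  90  74  70  70  68  91  88]
 [ 79  85  76  58  55  57  58  87 106 110  83  62  61  60  62  80  91]]
-15.779846 9
```

Call:
play_rows([
  [0, 0, 0, 0, 0, 0.075],
  [0, 0, 0, 0, 0, 0.075],
  [0, 0, 0, 0, 0, 0.075],
  [0, 0, 0, 0, 0, 0.075],
  [0, 0, 0, 0, 0, 0.075],
])

```text
time: 4.37
tool_pos: [0.5087, -0.2807, 0.0729]
tcp_rot: [-2.948, -1.075, 0.005]
wrist_force: [-9.3, 6.0, 12.4]
width: 0.526
grip_force: 63.8
```

Call:
play_rows([
  [0, 0, 0, 0, 0, 0.075],
  [0, 0, 0, 0, 0, 0.075],
  [0, 0, 0, 0, 0, 0.075],
  [0, 0, 0, 0, 0, 0.075],
  [0, 0, 0, 0, 0, 0.075],
])

```text
time: 4.78
tool_pos: [0.5085, -0.2802, 0.0729]
tcp_rot: [-3.096, -0.507, 0.007]
wrist_force: [-11.3, 7.7, 13.2]
width: 0.527
grip_force: 63.9
```

Call:
play_rows([
  [0, 0, 0, 0, 0, 0],
  [0, 0, 0, 0, 0, 0],
  [0, 0, 0, 0, 0, 0],
])

```text
time: 5.03
tool_pos: [0.5085, -0.2802, 0.0729]
tcp_rot: [-3.095, -0.511, 0.007]
wrist_force: [-10.1, 6.6, 13.1]
width: 0.53
grip_force: 64.0
```

Call:
play_rows([
  [0, 0, 0, 0, 0, 0],
  [0, 0, 0, 0, 0, 0],
  [0, 0, 0, 0, 0, 0],
  [0, 0, 0, 0, 0, 0],
  [0, 0, 0, 0, 0, 0],
], grip=0)

```text
time: 5.45
tool_pos: [0.5112, -0.2822, 0.0715]
tcp_rot: [3.099, 0.512, 0.001]
wrist_force: [0.2, 1.5, -0.2]
width: 0.999
grip_force: 0.0
```

Call:
play_rows([
  [0, 0, 0, 0, 0, 0],
  [0, 0, -1.5, 0, 0, 0],
  [0, 0, -2.5, 0, 0, 0],
  [0, 0, -2.5, 0, 0, 0],
  [0, 0, -2.5, 0, 0, 0],
])

```text
time: 5.87
tool_pos: [0.5105, -0.2818, 0.1617]
tcp_rot: [-3.099, -0.512, 0.002]
wrist_force: [0.5, -0.6, 0.9]
width: 0.999
grip_force: 0.0
```

Call:
play_rows([
  [0, 0, -2.5, 0, 0, 0],
  [0, 0, -2.5, 0, 0, 0],
  [0, 0, -2.5, 0, 0, 0],
  [2.5, 2, 0, 0, 0, 0],
  [2.5, 2, 0, 0, 0, 0],
])

```text
time: 6.28
tool_pos: [0.5724, -0.3047, 0.2402]
tcp_rot: [3.096, 0.511, 0.007]
wrist_force: [-0.2, 0.1, -1.0]
width: 0.995
grip_force: 0.0
```

Call:
play_rows([
  [-1, 3.5, 0, 0, 0, 0],
  [-2, 3.5, 0, 0, 0, 0],
  [-2, 3.5, 0, 0, 0, 0],
  [-2, 3.5, 0, 0, 0, 0],
  [-2, 3.5, 0, 0, 0, 0],
])

```text
time: 6.7
tool_pos: [0.5419, -0.5, 0.2358]
tcp_rot: [-3.099, -0.513, 0.0]
wrist_force: [0.4, 0.1, -0.1]
width: 1.001
grip_force: 0.0
```

Call:
play_rows([
  [-2, 3.5, 0, 0, 0, 0],
  [-2, 3.5, 0, 0, 0, 0],
  [0, 0, 0, 0, 0, 0],
  [0, 0, 0, 0, 0, 0],
  [0, 0, 0, 0, 0, 0],
])

```text
time: 7.12
tool_pos: [0.5266, -0.5774, 0.2354]
tcp_rot: [-3.098, -0.511, 0.0]
wrist_force: [-0.1, 1.2, 0.3]
width: 1.0
grip_force: 0.0
```

```bash
python3 - <<'E'
from workcell import optics
import cv2, numpy as np
t=optics.read_camera("top")[:,:,::-1]; s=optics.read_camera("scene")[:,:,::-1]
cv2.imwrite("pics/top1.png",t);cv2.imwrite("pics/scene1.png",s)
f=lambda im,x,y,h=22:cv2.resize(im[y-h:y+h,x-h:x+h],(400,400),interpolation=cv2.INTER_CUBIC)
cv2.imwrite("pics/after.png",np.hstack([f(t,411,178),f(s,223,185)]))
E
```

```text
(no output)
```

View pics/after.png

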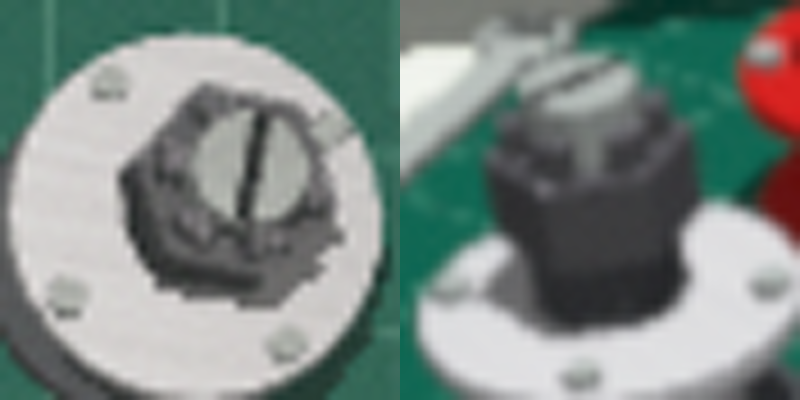

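```bash
python3 - <<'E'
from h import *
T=lambda x,y:(389+x*.11-.5,156+y*.11-.5)
S=lambda x,y:(201+(x-400)*.11-.5,163+y*.11-.5)
P=np.array([.5108,-.2817,.1204])
def b(n,p,z):
    d=plane(n,p,z)-P; a=np.degrees(np.arctan2(d[1],d[0])); print(n,a.round(1),"mod60",(a%60).round(1),"r",np.hypot(d[0],d[1]).round(4))
for p in(T(205,85),T(122,172),T(160,255),T(258,275)): b("top",p,P[2]-.018)
for p in(S(490,170),S(545,190),S(650,182),S(695,155)): b("scene",p,P[2]-.018)
print("lugs/slot");
for p in(T(175,180),T(195,225),T(262,235)): b("top",p,P[2]-.011)
b("scene",S(592,150),P[2]-.013)
E
python3 - <<'E'
import cv2,numpy as np
t=cv2.imread("pics/top1.png"); a=t[160:194,400:434]
a=cv2.convertScaleAbs(a,alpha=1.7); cv2.imwrite("pics/top_big.png",cv2.resize(a,(590,590),interpolation=cv2.INTER_LANCZOS4))
E
```

```text
top 15.9 mod60 15.9 r 0.0269
top 84.7 mod60 24.7 r 0.0289
top 134.2 mod60 14.2 r 0.0268
top -166.1 mod60 13.9 r 0.0239
scene -26.6 mod60 33.4 r 0.0239
scene 21.4 mod60 21.4 r 0.0229
scene 80.5 mod60 20.5 r 0.0286
scene 111.5 mod60 51.5 r 0.0307
lugs/slot
top 91.9 mod60 31.9 r 0.0168
top 135.7 mod60 15.7 r 0.0168
top -159.9 mod60 20.1 r 0.0151
scene 59.5 mod60 59.5 r 0.0128
```

View pics/top_big.png

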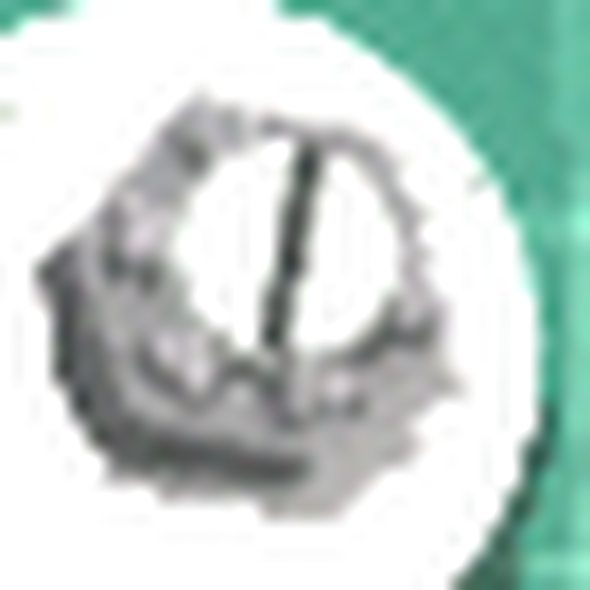

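After the turn, the enlarged top crop shows the groove running (308,150) to (272,345), with a crown slot at its lower end between the lugs at (190,355) and (340,385). The hexagon corners sit at about 17° mod 60, so the slots are at about −13°. The groove is at about −12° and the pads were left at −11°. These agree and the arm is well clear, so I'm handing in.

```bash
python3 -c "
from workcell import order; print(order.finish_job())"
```

```text
the job is handed in; nothing more can be done
None
```

I turned the unpinned castle nut clockwise by about 0.75 rad, so its next slot lines up with the cross hole to within a few degrees by camera. I then let go, left the plain nut untouched and handed the job in at about 7 s; no verdict came back.

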